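# Edge the flush gauge out of its rest and lay it in the tray

### The job

The flat aluminium gauge lies sunk between the rails of its wooden rest, where its sides cannot be taken. Press on it lightly (no harder than about 20 N) and edge it out over the open end of the rest until a quarter to two fifths of its length overhangs, stop there, then pinch it by the overhanging end, lift it clear without letting it tip, and lay it flat in the wooden tray. Do not drop the gauge, shove the tray or disturb the stapler, the staple box and the grey tape roll.

Things in the scene. Friction and masses are not known exactly. Their poses are not given: they have to be found in the camera images.
- gauge: flat plain aluminium plate, 150 (its x) x 60 (its y) x 6 (z) mm, about 0.15 kg, with etched scale marks on top; origin at the centre of its underside, z up, x along its length. Its -x end looks to the open end of the rest. It slides easily on the waxed rest (friction about 0.15); a finger pressed on it holds better (0.4 or more)
- gauge_front (a point): centre of the gauge's -x end face, halfway up its thickness (the end that has to come out)
- rest: beech rest, 200 (x) x 90 (y) x 48 (z) mm, origin at the centre of its underside, z up; it stands fast on soft rubber feet and sinks 1 mm per 10 N of pressing. Bed 40 mm high, 63 mm wide, between two rails 13.5 mm wide with tops at 48 mm, 2 mm above the gauge's top; a wall 10 mm thick of that height closes the +x end, the -x end is open, with only the table below
- rest_mouth (a point): middle of the upper edge of the bed at the open end, 40 mm above the table; axes as the rest. The gauge's -x end starts 5 to 35 mm inside of it
- wood_tray: loose shallow wooden tray, 166 (x) x 335 (y) mm, inside 147 x 316 mm; floor 6 mm above its underside, long walls 34 mm and end walls 46 mm high; origin at the centre of its underside
- stapler: desk stapler, 34 x 138 x 48 mm, lying between rest and tray; bystander; origin at the centre of its underside
- staple_box: small closed carton of staples, 41 x 62 x 22 mm, alone behind the gap between rest and tray; bystander; origin at the centre of its underside
- tape_roll_grey: roll of grey tape lying flat, 104 x 108 x 50 mm, on the table to the left of the rest; bystander; origin at the centre of its underside
- side_pad (a joint): small dark sprung pad in the +y rail, 50 mm behind the open end, that presses the gauge against the -y rail with about 5 N, so sliding the gauge takes about 2 N besides the friction under a pressing finger; m, 0 = as built, grows towards -y (into the channel), yields to -0.0025
Things that resemble listed ones, but are neither listed nor needed, are in the scene too. Several things have the shape of the gauge; the one meant has the colours described above.

How it is judged (in metres and radians):
On the way, in this order (a step that is already met when the one before it is completed fails the run):
1. the gauge's end overhangs the open end of the rest by 30 to 65 mm, the gauge lying still and flat in the rest (x of gauge_front in the frame of rest_mouth between -0.065 and -0.03 m and z of gauge in the frame of rest below 0.044 m and angle between gauge's own z axis and vertical below 0.06 rad and linear speed of gauge below 0.03 m/s), for 0.2 s.
2. the gauge is lifted clear of the rest, held by the fingers (z of gauge in the frame of rest above 0.056 m and contact force between gauge and rest below 0.1 N and contact force between the fingers and gauge above 2 N), for 0.1 s.
At the end, for the whole second after the job is handed in: the gauge lies flat (within 3.5 degrees) on the tray's floor, wholly inside the tray, released and at rest (z of gauge in the frame of wood_tray between 0 and 0.012 m and x of gauge in the frame of wood_tray between -0.05 and 0.05 m and y of gauge in the frame of wood_tray between -0.095 and 0.095 m and angle between gauge's own z axis and vertical below 0.06 rad and linear speed of each of gauge, wood_tray below 0.02 m/s); the robot touches nothing.
It fails at once if the gauge is pressed against its rest too hard: 35 N in all while it overhangs under 30 mm (spring, rail and weight make 12 N of it, the fingers the rest), 70 N later ((contact force between gauge and rest above 35 N and x of gauge_front in the frame of rest_mouth above -0.03 m) or contact force between gauge and rest above 70 N).
It fails at once if the gauge tips by more than 25 degrees (off the rest or in the hand) (angle between gauge's own z axis and vertical above 0.44 rad).
It fails at once if the gauge is dropped (moves faster than 0.5 m/s unheld, or lies on the table beside the tray) ((linear speed of gauge above 0.5 m/s and contact force between the fingers and gauge below 0.1 N) or (height (world z) of gauge below 0.02 m and horizontal distance between gauge and wood_tray above 0.18 m)).
It fails at once if the tray is shoved by more than 40 mm (distance of wood_tray from where it was at the start of the episode above 0.04 m).
It fails at once if the stapler, staple box or grey tape roll is moved by more than 20 mm (distance of any of stapler, staple_box, tape_roll_grey from where it was at the start of the episode above 0.02 m).
It also fails if it takes over 64 s, if anything falls off the work surface, if the arm or the gripper's body presses on something with over 40 N, if the wrist force passes 120 N, or if a joint passes its speed limit or range.

### The arm

A 6-joint arm with a two-finger parallel gripper is mounted at the origin on a cart in front of the work surface, level with it; the furniture and walls round the work are solid. World frame = base frame: x ahead of the robot, y to its left, z up, the work surface at z = 0. Lengths are in mm, angles in degrees, forces in N, time in s.
With the tool pointing down it reaches from about 425 to 925 mm from the base axis. Payload 12.5 kg.
Tool frame: the origin (TCP) lies where the fingers leave the gripper's body, on its centre line; the fingertips stand 73 mm ahead of it and the grasp point (between the pads) lies 54 mm ahead of it; z points along the fingers, y is the line along which they close (so a half turn about z gives the same grasp; the last joint's range is limited). The gripper opens to 85 mm and grips with 20 to 120 N. Pads are 22 mm wide; open, the fingers measure 114 mm over their backs; the gripper's body (76 mm by 85 mm) begins 54 mm behind the grasp point. The pads swing forward as they close: fully open they stand 13 mm farther back than shut.
Start: joints at [-6.05, 28.126, 89.318, -0, 62.55, -6.05], TCP at [625.009, 0.022, 303.927] pointing down, gripper open.
Joint ranges: [-177.58, 177.58], [-47.91, 125.51], [2.72, 160], [-65.01, 245.01], [3.68, 167.84], [-153.87, 153.87]. Speed limits (degrees/s): [127.2, 127.2, 159.86, 180, 180, 180].

### API

Orientations are given as a 3x3 rotation matrix whose columns are the frame's x, y, z axes.
In Python, from workcell import sensors, viewer, ctrl gives the robot as it stands.
- The arm moves only by the shell command python3 -m crank 'ROWS' [FORCE]. ROWS is a JSON list of rows, 1 to 20 of them, each of 5 numbers: dx, dy, dz in mm, then a turn about the tool's z in degrees, then the opening from 0.0 (shut) to 1.0 (fully open); each row is the pose to reach, as a shift and turn from the pose commanded when the command began, along the tool's axes at that moment; what a row does not reach only later rows make up. A row lasts 1/8 s, in which the tool goes at most 62.5 mm and 10.7 degrees, less where a joint would pass 70% of its speed; a pose out of reach is approached as far as the arm can. The fingers move at their own pace and stop on an object; FORCE is the grip in N (left out, the last holds). Time passes only in rows, so rows that do not move let the fingers close. It prints the time, the measured TCP pose, the force, the opening and the grip force at its end. Input that does not fit is refused with a message, and nothing moves.
- sensors.get_obs(): the state, without advancing time (a new reading comes with each control period).
- viewer.grab_frame(name): name is "scene" or "side" or "wrist"; returns a dict with "img" (400x640x3 uint8, blue, green, red), "camera_matrix" (3x3 intrinsics, pixels), "R" (3x3) and "t" (3): a world point X has camera coordinates R X + t; the wrist camera has in their place "mount" (4x4, takes a point from camera to tool coordinates, whose origin is the TCP and whose axes are the flange's). Camera axes: x right, y down, z forward; pixel columns grow to the right and rows downward; lengths in mm; the calibration is good to about 2 mm. A picture is of the moment at which its call begins: read the wrist's pose just before it. There is no depth.
- ctrl.close_job(): hands the job in; it is judged then, once.
The state is a dict: "time_s": time; "joint_pos": joint angles; "qd": joint speeds; "tau": joint torques, N m; "tool_pos": TCP position; "tool_rot": TCP orientation; "ft_force": force on the tool from outside, world axes, zero at the start; "torque": the same for the moment, N m; "gripper_width": opening from 0.0 (shut) to 1.0 (fully open); "gripper_force": force on a finger pad.
Only numpy, scipy, OpenCV 4.12 (cv2) and the standard library are available. Lean on these libraries where they do the work, as an engineer would, in place of code of your own. Each camera call takes 0.05 s, during which the arm holds its last target. There are 200 camera calls.

## Working session

There is one attempt and no reset: what is moved stays moved. The work goes in short steps, Python scripts to look and compute and a shell command to move; the robot and the scene stay as the last step left them, time stands still between calls to the robot, and variables do not carry over. Pictures are saved under pics/ and viewed, at most 10 in all, crops included, and the job is handed in when it is done.

```bash
mkdir -p pics; ls
python3 - <<'E'
from workcell import sensors, viewer
import cv2,numpy as np
o=sensors.get_obs(); print({k:np.round(v,2).tolist() for k,v in o.items() if k in('time_s','tool_pos','tool_rot','ft_force','gripper_width')})
for n in('scene','side','wrist'):
    f=viewer.grab_frame(n); cv2.imwrite(f'pics/{n}0.png',f['img'])
    print(n,np.round(f['camera_matrix'],1).tolist(),[ (k,np.round(f[k],4).tolist()) for k in('R','t','mount') if k in f])
E
```

```text
pics
{'time_s': 0.0, 'tool_pos': [624.85, 0.05, 303.33], 'tool_rot': [[-0.0, 1.0, -0.0], [1.0, 0.0, 0.0], [0.0, -0.0, -1.0]], 'ft_force': [0.27, 0.01, -0.17], 'gripper_width': 1.0}
scene [[483.1, 0.0, 326.6], [0.0, 483.1, 205.1], [0.0, 0.0, 1.0]] [('R', [[-0.8756, -0.4829, -0.0156], [-0.2006, 0.3928, -0.8975], [0.4395, -0.7827, -0.4408]]), ('t', [575.5251, 146.4065, 1486.2964])]
side [[482.2, 0.0, 314.1], [0.0, 482.2, 197.5], [0.0, 0.0, 1.0]] [('R', [[0.996, -0.0878, 0.0143], [-0.028, -0.4621, -0.8864], [0.0844, 0.8825, -0.4627]]), ('t', [-616.8681, 106.5821, 1250.8005])]
wrist [[289.8, 0.0, 317.9], [0.0, 289.8, 203.9], [0.0, 0.0, 1.0]] [('mount', [[0.0016, -0.9553, -0.2957, 75.5606], [1.0, 0.0015, 0.0007, 1.3604], [-0.0002, -0.2957, 0.9553, -70.621], [0.0, 0.0, 0.0, 1.0]])]
```

View pics/scene0.png

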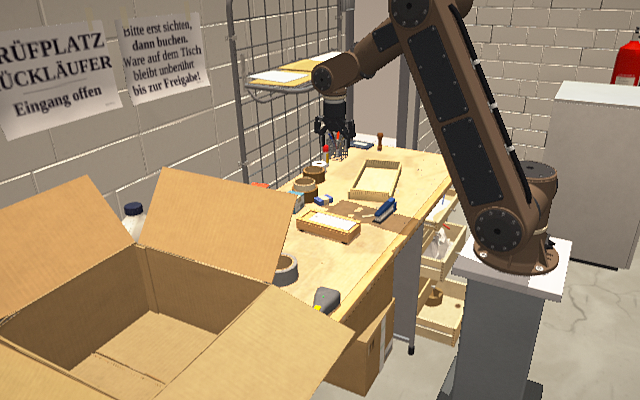

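View pics/side0.png

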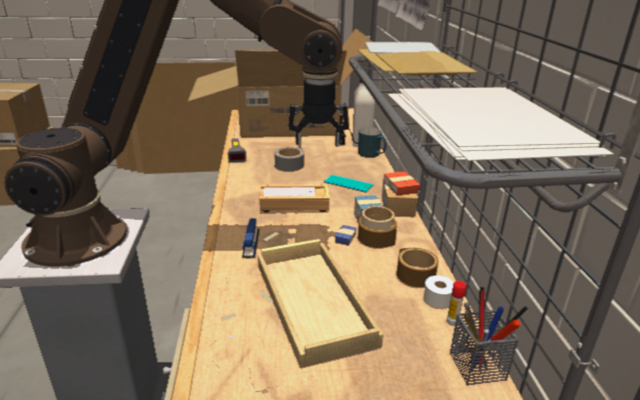

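View pics/wrist0.png

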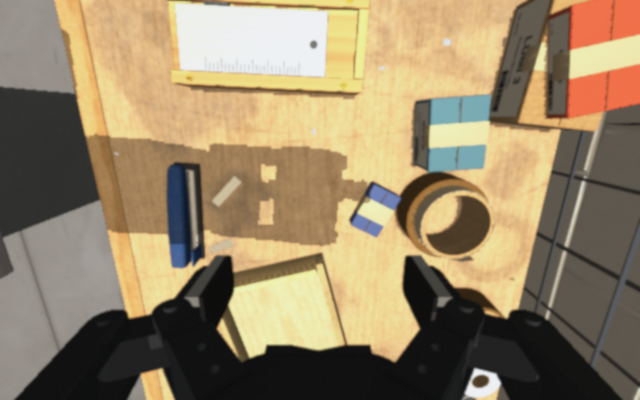

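Scene: rest with the white-silver scaled plate, side (294,198), scene (328,222), wrist (250,42). Tray: side (318,298), scene (376,180). Stapler is at wrist (185,215), staple box at (375,210).

Candidates for the gauge: the plate in the rest (wrist 250,42) and the teal plate on the table (side 348,184). I choose the one in the rest, aluminium-coloured with scale marks.

```bash
cat > h.py <<'E'
from workcell import sensors, viewer
import numpy as np, cv2
def grab(n):
    o=sensors.get_obs(); f=viewer.grab_frame(n)
    if 'mount' in f:
        R=np.array(o['tool_rot']); M=np.array(f['mount'])
        f['Rc']=R@M[:3,:3]; f['c']=np.array(o['tool_pos'])+R@M[:3,3]
    else:
        f['Rc']=np.array(f['R']).T; f['c']=-f['Rc']@np.array(f['t'])
    return f
def ray(f,px,z):
    p=np.atleast_2d(np.array(px,float))
    d=np.c_[p,np.ones(len(p))]@np.linalg.inv(f['camera_matrix']).T@f['Rc'].T
    return f['c']+d*((z-f['c'][2])/d[:,2])[:,None]
E
python3 - <<'E'
from h import *
f=grab('wrist')
print('gauge corners z46',ray(f,[(177,6),(327,10),(327,77),(179,72)],46).round(0).tolist())
print('rest top',ray(f,[(172,83),(363,91)],48).round(0).tolist())
print('stapler',ray(f,[(168,165),(200,165),(172,266)],48).round(0).tolist())
s=grab('side')
print('tray rim',ray(s,[(258,262),(318,240),(378,335),(300,355)],46).round(0).tolist())
print('rest side',ray(s,[(260,200),(329,198),(261,185),(326,185)],48).round(0).tolist())
print('tape',ray(s,[(289,155)],50).round(0).tolist(),'box',ray(s,[(346,234)],22).round(0).tolist())
E
python3 -m crank '[[50, -25, 0, 0, 1], [100, -50, 0, 0, 1], [140, -50, 0, 0, 1], [140, -50, 0, 0, 1]]'
python3 - <<'E'
from h import *
f=grab('wrist'); cv2.imwrite('pics/w1.png',f['img'])
E
```

```text
gauge corners z46 [[488.0, 177.0, 46.0], [635.0, 173.0, 46.0], [636.0, 113.0, 46.0], [482.0, 117.0, 46.0]]
rest top [[474.0, 106.0, 48.0], [673.0, 99.0, 48.0]]
stapler [[457.0, 20.0, 48.0], [493.0, 20.0, 48.0], [442.0, -108.0, 48.0]]
tray rim [[473.0, -202.0, 46.0], [618.0, -119.0, 46.0], [698.0, -450.0, 46.0], [551.0, -488.0, 46.0]]
rest side [[475.0, 95.0, 48.0], [669.0, 95.0, 48.0], [477.0, 190.0, 48.0], [670.0, 179.0, 48.0]]
tape [[569.0, 413.0, 50.0]] box [[697.0, -58.0, 22.0]]
time_s: 0.75
tool_pos: [574.6, 142.3, 304.0]
tool_rot: [[-0.003, 1.0, 0.0], [1.0, 0.003, 0.0], [0.0, 0.0, -1.0]]
ft_force: [0.4, -0.2, -1.1]
gripper_width: 1.0
gripper_force: 0.0
```

View pics/w1.png

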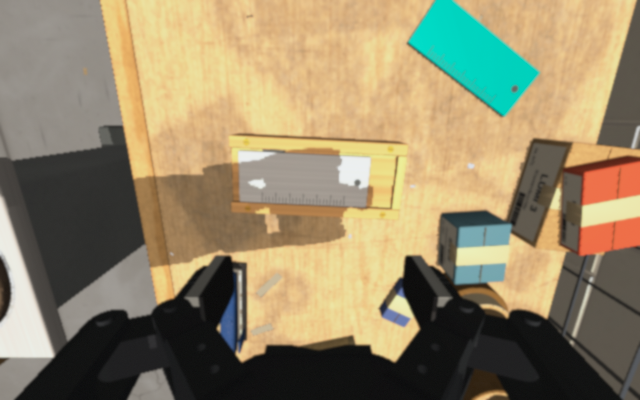

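The rest spans about (232,136)–(405,218). The aluminium plate with etched scale lies inside at (238,150)–(370,207), with its open end to the left (toward the robot). The teal decoy is at (472,55). I'll make one close crop for exact edges.

Run:
```python
import cv2
im=cv2.imread('pics/w1.png')[125:230,220:420]
cv2.imwrite('pics/w1c.png',cv2.resize(im,None,fx=4,fy=4,interpolation=cv2.INTER_CUBIC))
```

```text
(no output)
```

View pics/w1c.png

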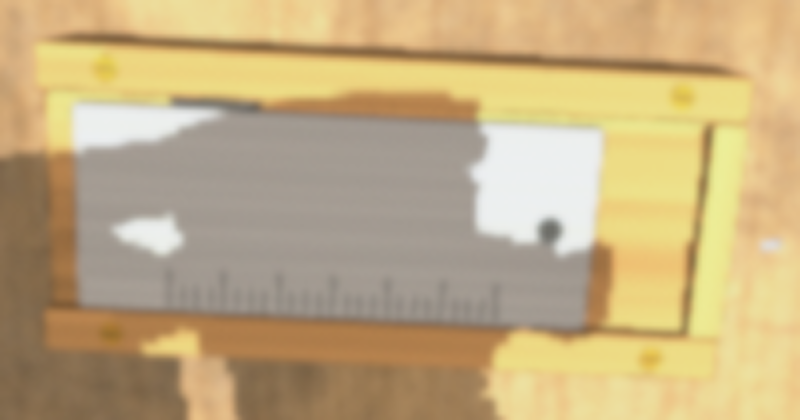

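The plate is silver with a scale and a dark dot, so it is the gauge. In crop pixels its corners are (73,101), (603,127), (587,330) and (78,307). The rest's top corners are (38,42), (748,77), (714,377) and (47,346).

Run:
```python
from h import *
f=grab('wrist')
c=lambda L:[(x/4+220,y/4+125) for x,y in L]
g=ray(f,c([(73,101),(603,127),(587,330),(78,307)]),46)
r=ray(f,c([(38,42),(748,77),(714,377),(47,346)]),48)
m=ray(f,c([(49,95),(53,307)]),40)
for n,p in(('g',g),('r',r)):
    a=(p[1]+p[2]-p[0]-p[3])[:2]/2; b=(p[0]+p[1]-p[2]-p[3])[:2]/2
    print(n,p.round(1).tolist(),'ctr',p.mean(0).round(1),'L',np.hypot(*a).round(1),'W',np.hypot(*b).round(1),'yaw',np.degrees(np.arctan2(a[1],a[0])).round(2))
print('mouth',m.round(1).tolist())
```

```text
g [[486.9, 177.5, 46.0], [636.0, 170.8, 46.0], [634.7, 110.6, 46.0], [483.7, 117.2, 46.0]] ctr [560.3 144.   46. ] L 150.2 W 60.4 yaw -2.54
r [[479.0, 193.8, 48.0], [675.0, 185.1, 48.0], [673.2, 96.6, 48.0], [474.1, 105.6, 48.0]] ctr [575.3 145.3  48. ] L 197.7 W 88.4 yaw -2.58
mouth [[478.5, 178.5, 40.0], [474.4, 115.3, 40.0]]
```

```bash
python3 -m crank '[[2, 20, 20, -10, 0], [2, 20, 40, -20, 0], [2, 20, 60, -30, 0], [2, 20, 80, -40, 0], [2, 20, 100, -50, 0], [2, 20, 120, -60, 0], [2, 20, 140, -70, 0], [2, 20, 155, -80, 0], [2, 20, 165, -87.3, 0], [2, 20, 165, -87.3, 0], [2, 20, 165, -87.3, 0]]' 40
python3 - <<'E'
from h import *
o=sensors.get_obs();print(np.round(o['tool_pos'],2),np.round(o['tool_rot'],4)[:,0],o['ft_force'],o['gripper_width'],o['joint_pos'])
f=grab('wrist'); cv2.imwrite('pics/w2.png',f['img'])
E
```

```text
time_s: 2.22
tool_pos: [595.3, 141.4, 139.3]
tool_rot: [[-0.999, 0.051, 0.001], [0.051, 0.999, 0.0], [-0.001, 0.0, -1.0]]
ft_force: [-0.5, 0.7, 0.3]
gripper_width: 0.002
gripper_force: 0.0
[595.33 141.38 139.31] [-9.987e-01  5.080e-02 -5.000e-04] [-0.47850308  0.65159353  0.27165173] 0.0018413117890077129 [ 7.17773232e+00  3.84777935e+01  9.94983106e+01 -4.55757168e-03
  4.19931444e+01 -7.99082724e+01]
```

View pics/w2.png

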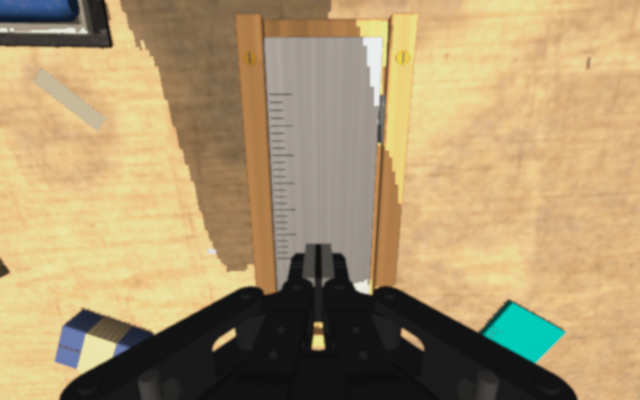

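Finger tips shut at (318,260) over the gauge, between the rails; gauge front edge at row 38, bed mouth at row ~18. The alignment looks good, so I'll descend.

```bash
python3 - <<'E'
from h import *
f=grab('wrist')
g=ray(f,[(266,38),(382,38)],46); m=ray(f,[(264,18),(388,18)],40); r=ray(f,[(236,14),(417,14)],48)
print(g.round(1).tolist(),m.round(1).tolist(),r.round(1).tolist())
E
python3 -m crank '[[0, 0, 8, 0, 0], [0, 0, 14, 0, 0], [0, 0, 17.5, 0, 0], [0, 0, 17.5, 0, 0], [0, 0, 17.5, 0, 0]]'
```

```text
[[483.7, 121.2, 46.0], [486.5, 179.5, 46.0]] [[473.2, 120.2, 40.0], [476.3, 183.7, 40.0]] [[473.1, 108.0, 48.0], [477.4, 195.9, 48.0]]
time_s: 2.95
tool_pos: [595.1, 142.0, 121.5]
tool_rot: [[-0.999, 0.047, 0.0], [0.047, 0.999, 0.0], [-0.0, 0.0, -1.0]]
ft_force: [0.7, 0.9, -0.1]
gripper_width: -0.004
gripper_force: 0.0
```

```bash
python3 -m crank '[[0, 0, 0.7, 0, 0], [0, 0, 1.4, 0, 0], [0, 0, 1.4, 0, 0]]'; python3 -m crank '[[0, 0, 0.5, 0, 0], [0, 0, 1, 0, 0], [0, 0, 1, 0, 0]]'
```

```text
time_s: 3.32
tool_pos: [595.0, 142.0, 120.0]
tool_rot: [[-0.999, 0.047, 0.0], [0.047, 0.999, -0.0], [-0.0, -0.0, -1.0]]
ft_force: [-0.2, -0.3, -0.1]
gripper_width: 0.0
gripper_force: 0.0
time_s: 3.7
tool_pos: [595.0, 142.0, 119.0]
tool_rot: [[-0.999, 0.047, 0.0], [0.047, 0.999, -0.0], [-0.0, -0.0, -1.0]]
ft_force: [1.0, -0.2, -0.4]
gripper_width: 0.0
gripper_force: 0.0
```

```bash
python3 -m crank '[[0, 0, 0.5, 0, 0], [0, 0, 0.5, 0, 0]]'|grep -E 'pos|ft'; python3 -m crank '[[0, 0, 0.5, 0, 0], [0, 0, 0.5, 0, 0]]'|grep -E 'pos|ft'
```

```text
tool_pos: [595.1, 142.0, 118.7]
ft_force: [-0.3, 0.6, 2.2]
tool_pos: [595.0, 142.0, 118.3]
ft_force: [-2.2, -0.1, 5.3]
```

```bash
python3 -m crank '[[0, 0, 0.6, 0, 0], [0, 0, 0.6, 0, 0], [0, 0, 0.6, 0, 0]]'|grep -E 'pos|ft'
```

```text
tool_pos: [595.0, 142.0, 118.0]
ft_force: [-1.5, -0.3, 8.5]
```

```bash
python3 -m crank '[[0, 0, 0.5, 0, 0], [0, 0, 1, 0, 0], [0, 0, 1, 0, 0], [0, 0, 1, 0, 0]]'|grep -E 'pos|ft'
```

```text
tool_pos: [595.0, 142.0, 117.5]
ft_force: [-3.1, -1.1, 12.4]
```

```bash
python3 -m crank '[[0, 0, 0.7, 0, 0], [0, 0, 0.7, 0, 0], [0, 0, 0.7, 0, 0], [2, 0, 0.7, 0, 0], [4, 0, 0.7, 0, 0], [6, 0, 0.7, 0, 0], [8, 0, 0.7, 0, 0], [10, 0, 0.7, 0, 0], [12, 0, 0.7, 0, 0], [12, 0, 0.7, 0, 0]]'|grep -E 'pos|ft'
python3 - <<'E'
from h import *
f=grab('wrist'); cv2.imwrite('pics/w3.png',cv2.resize(f['img'][0:230,200:440],None,fx=2.5,fy=2.5))
E
```

```text
tool_pos: [585.5, 142.5, 117.6]
ft_force: [6.8, -3.0, 11.6]
```

View pics/w3.png

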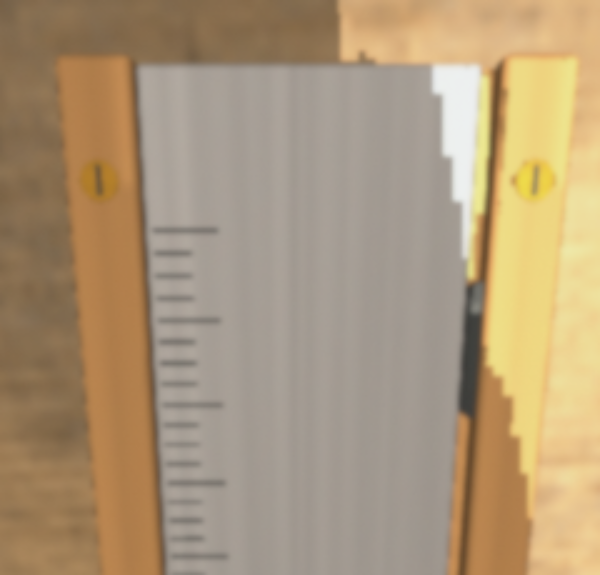

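The gauge follows: its front edge (crop row 65) is now almost at the rail ends (row 57). I'll continue.

```bash
python3 -m crank '[[2.5, 0, 0.3, 0, 0], [5, 0, 0.3, 0, 0], [7.5, 0, 0.3, 0, 0], [10, 0, 0.3, 0, 0], [12.5, 0, 0.3, 0, 0], [15, 0, 0.3, 0, 0], [17.5, 0, 0.3, 0, 0], [20, 0, 0.3, 0, 0]]'|grep -E 'pos|ft'
cat > front.py <<'E'
from h import *
f=grab('wrist'); r=np.array([.999,-.045])
p=(f['img'][:,:,:]).astype(int); 
# plate is grey: low saturation; scan columns 290..350 upward from row 200
s=cv2.cvtColor(f['img'],cv2.COLOR_BGR2HSV)[:,:,1]; v=[]
for c in range(285,355,5):
    k=180
    while k>0 and s[k,c]<70: k-=1
    v.append((c,k))
q=ray(f,[(c,k+.5) for c,k in v],44.5); a=(q[:,:2]-np.array([475,146]))@r
print('front row',np.median([k for c,k in v]),'front rel mouth mm',np.round(np.median(a),1),np.round(a.min(),1),np.round(a.max(),1))
cv2.imwrite('pics/last.png',f['img'])
E
python3 front.py
```

```text
tool_pos: [566.0, 143.4, 117.5]
ft_force: [8.5, -3.4, 13.8]
front row 24.0 front rel mouth mm -19.3 -19.3 -19.0
```

```bash
python3 -m crank '[[2.5, 0, 0, 0, 0], [5, 0, 0, 0, 0], [7.5, 0, 0, 0, 0], [10, 0, 0, 0, 0], [12.5, 0, 0, 0, 0], [15, 0, 0, 0, 0], [17.5, 0, 0, 0, 0], [20, 0, 0, 0, 0], [22.5, 0, 0, 0, 0], [25, 0, 0, 0, 0], [27.5, 0, 0, 0, 0], [30, 0, 0, 0, 0], [31, 0, 0, 0, 0], [31, 0, 0, 0, 0], [31, 0, 0, 0, 0], [31, 0, 0, 0, 0]]'|grep -E 'pos|ft'
python3 front.py
```

```text
tool_pos: [534.9, 144.8, 117.3]
ft_force: [8.5, -4.7, 13.6]
front row 24.0 front rel mouth mm -50.4 -50.5 -50.1
```

```bash
python3 -m crank '[[-1.5, 0, 0, 0, 0], [-2.5, 0, -1.5, 0, 0], [-2.5, 0, -3, 0, 0], [-2.5, 0, -10, 0, 0], [-2.5, 0, -25, 0, 0], [-2.5, 0, -40, 0, 0], [-2.5, 0, -40, 0, 0], [-2.5, 0, -40, 0, 0]]'|grep -E 'time|pos|rot|ft'
python3 front.py
```

```text
time_s: 10.48
tool_pos: [534.5, 144.9, 155.5]
tool_rot: [[-0.999, 0.047, 0.0], [0.047, 0.999, -0.0], [-0.0, 0.0, -1.0]]
ft_force: [-0.2, 0.1, 0.4]
front row 46.0 front rel mouth mm -50.8 -50.8 -50.3
```

View pics/last.png

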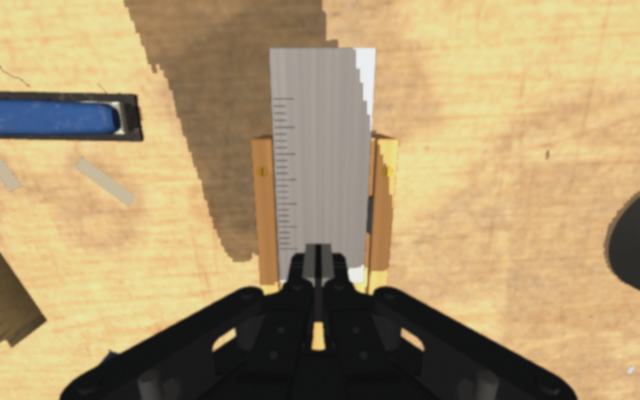

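The gauge overhangs about 51 mm (front edge at row 48, x 270–376; rail ends at row 138) and lies flat. Next I compute the grip point.

Run:
```python
from h import *
o=sensors.get_obs(); f=grab('wrist')
g=ray(f,[(270,48),(376,48)],46); m=ray(f,[(252,138),(398,138)],48)
print(g.round(1).tolist(),m.round(1).tolist())
c=g.mean(0)[:2]; t=c+32*np.array([.999,-.045])
d=np.array([*t,90])-np.array(o['tool_pos']); print('target',t,'tool shift',(np.array(o['tool_rot']).T@d).round(1))
print('stapler',ray(f,[(140,95),(142,138)],40).round(0).tolist())
```

```text
[[424.1, 123.5, 46.0], [426.8, 182.5, 46.0]] [[472.3, 108.4, 48.0], [476.3, 195.9, 48.0]]
target [457.41021871 151.55512455] tool shift [77.2  3.1 65.2]
stapler [[445.0, 42.0, 40.0], [470.0, 38.0, 40.0]]
```

```bash
python3 -m crank '[[25, 2, 0, 0, 1], [50, 2, 0, 0, 1], [70, 2, 0, 0, 1], [77, 2, 0, 0, 1], [77, 2, 0, 0, 1], [77, 2, 0, 0, 1], [77, 2, 20, 0, 1], [77, 2, 40, 0, 1], [77, 2, 55, 0, 1], [77, 2, 65, 0, 1], [77, 2, 65, 0, 1], [77, 2, 65, 0, 1]]' 60
python3 - <<'E'
from h import *
f=grab('wrist'); cv2.imwrite('pics/w5.png',f['img'])
E
```

```text
time_s: 12.08
tool_pos: [457.9, 150.5, 90.7]
tool_rot: [[-0.999, 0.047, 0.001], [0.047, 0.999, 0.0], [-0.001, 0.0, -1.0]]
ft_force: [0.3, 0.2, 0.2]
gripper_width: 0.997
gripper_force: 0.0
```

View pics/w5.png

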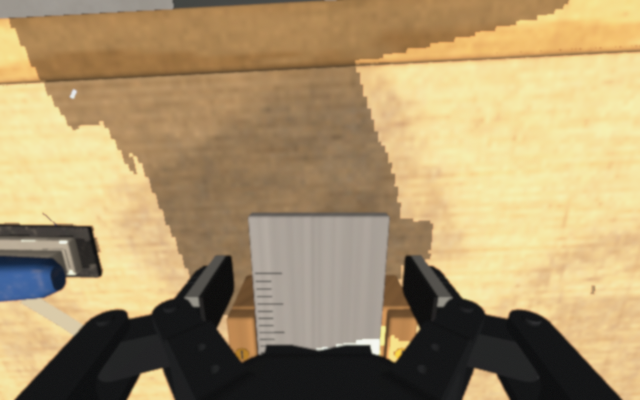

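Pads straddle the overhang evenly (gauge edges at columns 249/388, fingers at 233/405). I'll close.

```bash
python3 -m crank '[[0, 0, 0, 0, 0.75], [0, 0, 0, 0, 0.7], [0, 0, 0, 0, 0.6], [0, 0, 0, 0, 0.5], [0, 0, 0, 0, 0.4], [0, 0, 0, 0, 0.4]]' 90|grep -vE rot
```

```text
time_s: 12.88
tool_pos: [457.9, 150.7, 90.9]
ft_force: [-1.8, 3.6, 6.7]
gripper_width: 0.677
gripper_force: 94.2
```

```bash
python3 -m crank '[[0, 0, -1, 0, 0.4], [0, 0, -2, 0, 0.4], [0, 0, -4, 0, 0.4], [0, 0, -6, 0, 0.4], [0, 0, -9, 0, 0.4], [0, 0, -12, 0, 0.4], [0, 0, -16, 0, 0.4], [0, 0, -20, 0, 0.4], [0, 0, -26, 0, 0.4], [0, 0, -34, 0, 0.4], [0, 0, -44, 0, 0.4], [0, 0, -54, 0, 0.4], [0, 0, -64, 0, 0.4], [0, 0, -72, 0, 0.4], [0, 0, -76, 0, 0.4], [0, 0, -76, 0, 0.4]]'|grep -vE rot
python3 - <<'E'
from h import *
f=grab('side'); im=f['img']; cv2.imwrite('pics/s6.png',cv2.resize(im[130:370,190:410],None,fx=2.5,fy=2.5))
f=grab('wrist'); cv2.imwrite('pics/w6.png',f['img'])
E
```

```text
time_s: 14.88
tool_pos: [457.8, 150.5, 166.6]
ft_force: [-1.1, 0.7, -1.8]
gripper_width: 0.673
gripper_force: 97.8
```

View pics/s6.png

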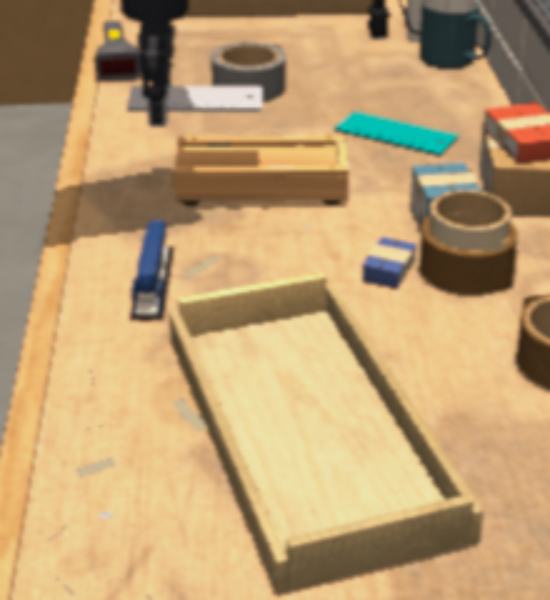

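The gauge hangs level in the fingers at crop (195,98), clear of the rest. The tray's rim corners in the crop are about (172,300), (325,279), (478,508) and (285,549).

Run:
```python
from h import *
f=grab('side'); o=sensors.get_obs()
c=lambda L:[(x/2.5+190,y/2.5+130) for x,y in L]
p=ray(f,c([(172,300),(325,279),(478,506),(285,549)]),46)
print(p.round(0).tolist(),p.mean(0).round(0))
print('sides',[np.linalg.norm(p[i]-p[i-1]).round(0) for i in range(4)])
b=(p[0]+p[1]-p[2]-p[3])[:2]; print('tray y axis deg',np.degrees(np.arctan2(b[1],b[0])))
# colour mask of the tray: hull in floor area
h=cv2.cvtColor(f['img'],cv2.COLOR_BGR2HSV)
s=h[270:330,290:345]; print('floor hsv',s.reshape(-1,3).mean(0),'table',h[300:340,210:250].reshape(-1,3).mean(0))
w=cv2.imread('pics/w6.png')
print(o['joint_pos'])
```

```text
[[475.0, -153.0, 46.0], [622.0, -127.0, 46.0], [705.0, -444.0, 46.0], [559.0, -476.0, 46.0]] [ 590. -300.   46.]
sides [np.float64(333.0), np.float64(150.0), np.float64(328.0), np.float64(150.0)]
tray y axis deg 104.65530158252376
floor hsv [ 22.09393939  87.23333333 232.4       ] table [ 18.9425   100.5725   235.973125]
[ 1.03387676e+01  2.85575759e+01  1.17016318e+02 -4.15231105e-03
  3.44539783e+01 -7.69590565e+01]
```

The fingertips reach about 18 mm below the plate, so releasing it over the tray floor would be a drop of nearly 0.6 m/s. I'll lay the gauge across the rest's rail tops, with the held end overhanging the +y side, and re-pinch it near the tips.

```bash
python3 -m crank '[[-10, 6, 0, 9, 0.4], [-20, 12, 0, 18, 0.4], [-32, 19, 0, 27, 0.4], [-44, 26, 0, 36, 0.4], [-56, 33, 0, 45, 0.4], [-68, 40, 0, 54, 0.4], [-80, 47, 0, 63, 0.4], [-90, 54, 0, 72, 0.4], [-100, 60, 0, 81, 0.4], [-109.3, 64.7, 0, 90, 0.4], [-109.3, 64.7, 0, 90, 0.4], [-109.3, 64.7, 0, 90, 0.4], [-109.3, 64.7, 0, 90, 0.4]]'
python3 - <<'E'
from h import *
f=grab('wrist'); cv2.imwrite('pics/w7.png',f['img'])
E
```

```text
time_s: 16.65
tool_pos: [569.7, 209.8, 166.4]
tool_rot: [[0.045, 0.999, -0.0], [0.999, -0.045, -0.0], [-0.0, -0.0, -1.0]]
ft_force: [1.0, 0.3, -1.2]
gripper_width: 0.676
gripper_force: 97.8
```

Lower to just above the rails, then feel for contact.

```bash
python3 -m crank '[[0, 0, 15, 0, 0.4], [0, 0, 30, 0, 0.4], [0, 0, 45, 0, 0.4], [0, 0, 57, 0, 0.4], [0, 0, 63, 0, 0.4], [0, 0, 65, 0, 0.4], [0, 0, 65, 0, 0.4], [0, 0, 65, 0, 0.4]]'|grep -E 'pos|ft'
python3 -m crank '[[0, 0, 0.8, 0, 0.4], [0, 0, 1.6, 0, 0.4], [0, 0, 1.6, 0, 0.4]]'|grep -E 'pos|ft'
python3 -m crank '[[0, 0, 0.7, 0, 0.4], [0, 0, 0.7, 0, 0.4]]'|grep -E 'pos|ft'
```

```text
tool_pos: [570.1, 210.0, 101.9]
ft_force: [0.1, 0.0, -1.3]
tool_pos: [570.0, 210.0, 99.8]
ft_force: [0.0, 0.2, -1.2]
tool_pos: [570.1, 210.0, 99.4]
ft_force: [-0.6, 0.4, 3.1]
```

```bash
python3 -m crank '[[0, 0, 0.3, 0, 0.4], [0, 0, 0.3, 0, 0.72], [0, 0, 0.3, 0, 0.76], [0, 0, 0.3, 0, 0.8], [0, 0, 0.3, 0, 0.85], [0, 0, 0.3, 0, 0.85]]'|grep -vE 'rot'
python3 -m crank '[[0, 0, -4, 0, 0.85], [0, 0, -8, 0, 0.85], [0, 0, -13, 0, 0.85], [0, 0, -13, 0, 0.85], [0, 0, -13, 0, 0.85]]'|grep -vE 'rot'
python3 - <<'E'
from h import *
f=grab('wrist'); cv2.imwrite('pics/w8.png',f['img'])
for n in('w7','w8'):
    im=cv2.imread(f'pics/{n}.png'); h=cv2.cvtColor(im,cv2.COLOR_BGR2HSV)
    for r in(215,240,260,280):
        print(n,r,''.join('#' if h[r,c,1]<45 and h[r,c,2]>90 else ('.' if h[r,c,2]>60 else 'x') for c in range(180,460,4)))
E
```

```text
time_s: 19.08
tool_pos: [570.0, 210.0, 98.8]
ft_force: [-0.4, -0.1, -0.1]
gripper_width: 0.85
gripper_force: 0.0
time_s: 19.7
tool_pos: [570.0, 210.0, 111.9]
ft_force: [0.1, 0.4, 0.4]
gripper_width: 0.846
gripper_force: 0.0
w7 215 ..................##################################..................
w7 240 ..................##################################..................
w7 260 ..............xx..##################################..xx..............
w7 280 ...........xx...xxx################################xxx...xx...........
w8 215 ...................################################...................
w8 240 ....................###############################...................
w8 260 .......xx.....xxx...##############################...xxx.........xxx..
w8 280 ......xxx..xxxxxxx..##############################..xxxxxx...xxx......
```

```bash
python3 -m crank '[[0, 0, 0, 0, 0.75], [0, 0, 0, 0, 0.68], [0, 0, 0, 0, 0.6], [0, 0, 0, 0, 0.5], [0, 0, 0, 0, 0.4], [0, 0, 0, 0, 0.4]]' 100|grep -vE 'rot'
python3 -m crank '[[0, 0, -1, 0, 0.4], [0, 0, -3, 0, 0.4], [0, 0, -6, 0, 0.4], [0, 0, -10, 0, 0.4], [0, 0, -16, 0, 0.4], [0, 0, -16, 0, 0.4]]'|grep -vE 'rot'
python3 - <<'E'
from h import *
f=grab('wrist'); cv2.imwrite('pics/w9.png',f['img'])
h=cv2.cvtColor(f['img'],cv2.COLOR_BGR2HSV); m=((h[...,1]<45)&(h[...,2]>90)).astype('uint8'); m[:, :230]=0;m[:,410:]=0
print('front row', [int(np.argmax(m[150:,c]))+150 for c in(270,300,330,360)])
for n in('w7','w8'):
    h=cv2.cvtColor(cv2.imread(f'pics/{n}.png'),cv2.COLOR_BGR2HSV); m=((h[...,1]<45)&(h[...,2]>90)); print(n,[int(np.argmax(m[150:,c]))+150 for c in(270,300,330,360)])
E
```

```text
time_s: 20.5
tool_pos: [570.0, 210.0, 112.2]
ft_force: [-1.3, -0.2, 5.2]
gripper_width: 0.667
gripper_force: 104.8
time_s: 21.25
tool_pos: [570.2, 210.0, 128.4]
ft_force: [-0.3, -1.2, -2.0]
gripper_width: 0.664
gripper_force: 106.2
front row [205, 206, 205, 205]
w7 [215, 215, 215, 215]
w8 [206, 206, 206, 206]
```

```bash
python3 - <<'E'
from h import *
f=grab('wrist'); M=np.array(f['mount']); R=np.array([[0,1,0],[1,0,0],[0,0,-1.]])
f['Rc']=R@M[:3,:3]; f['c']=np.array([625,0,303.9])+R@M[:3,3]
print('wrist0 TR corner',ray(f,[(322,255)],46).round(0),'right wall pt',ray(f,[(345,345)],34).round(0))
a=np.radians(14); x=np.array([np.cos(a),np.sin(a)]); y=np.array([-x[1],x[0]])
print('TR predicted from centre (590,-300)',np.array([590,-300])+83*x+167.5*y)
s=grab('side')
p=ray(s,[(190+278/2.5,130+590/2.5),(190+480/2.5,130+541/2.5)],0); print('near end base corners',p.round(0).tolist(),(p.mean(0)[:2]+167.5*y).round(0), np.linalg.norm(p[0]-p[1]), np.degrees(np.arctan2(*(p[1]-p[0])[1::-1])))
E
python3 -m crank '[[0, 0, -30, 0, 0.4], [0, 0, -65, 0, 0.4], [-40, 0, -70, 0, 0.4], [-90, 0, -70, 0, 0.4], [-140, 0, -70, 0, 0.4], [-190, 0, -70, 0, 0.4], [-240, 0, -70, 0, 0.4], [-290, 0, -70, 0, 0.4], [-330, 0, -70, 0, 0.4], [-350, 0, -70, 0, 0.4], [-350, 0, -70, 0, 0.4], [-350, 0, -70, 0, 0.4]]'
python3 - <<'E'
from h import *
f=grab('wrist'); cv2.imwrite('pics/w10.png',f['img'])
E
```

```text
wrist0 TR corner [[632. -93.  46.]] right wall pt [[ 666. -244.   34.]]
TR predicted from centre (590,-300) [ 630.01262777 -117.39594851]
near end base corners [[554.0, -470.0, 0.0], [712.0, -433.0, 0.0]] [ 593. -289.] 162.60489248899657 13.219046356355843
time_s: 22.9
tool_pos: [553.5, -138.7, 197.7]
tool_rot: [[0.046, 0.999, -0.0], [0.999, -0.046, 0.0], [0.0, -0.0, -1.0]]
ft_force: [0.5, -0.3, -1.2]
gripper_width: 0.662
gripper_force: 106.9
```

```bash
python3 -m crank '[[-30, 10, 0, -5, 0.4], [-60, 20, 0, -10, 0.4], [-90, 28, 0, -15.7, 0.4], [-106, 32.5, 0, -15.7, 0.4], [-106, 32.5, 0, -15.7, 0.4], [-106, 32.5, 0, -15.7, 0.4], [-106, 32.5, 0, -15.7, 0.4]]'
python3 - <<'E'
from h import *
f=grab('side'); cv2.imwrite('pics/s11.png',f['img']); f2=grab('wrist'); cv2.imwrite('pics/w11.png',f2['img'])
h=cv2.cvtColor(f2['img'],cv2.COLOR_BGR2HSV)
# edges across the tray on a few rows: saturation/value profiles
g=cv2.GaussianBlur(cv2.cvtColor(f2['img'],cv2.COLOR_BGR2GRAY),(3,3),0).astype(int)
for r in(120,160,200):
    d=np.abs(g[r,3:]-g[r,:-3]); c=[i for i in range(2,634) if d[i]>22 and d[i]==d[max(0,i-4):i+5].max()]
    print(r,[(i+1,int(d[i]),ray(f2,[(i+1,r)],34)[0][:2].round(0).astype(int).tolist()) for i in c])
E
```

```text
time_s: 23.82
tool_pos: [580.9, -246.0, 197.9]
tool_rot: [[-0.225, 0.974, -0.0], [0.974, 0.225, 0.0], [0.0, -0.0, -1.0]]
ft_force: [0.1, 0.8, -2.4]
gripper_width: 0.657
gripper_force: 106.9
120 [(82, 23, [388, -218]), (219, 47, [491, -194]), (230, 57, [500, -192]), (284, 29, [541, -183]), (398, 114, [627, -163]), (408, 96, [635, -161])]
160 [(49, 34, [361, -256]), (82, 32, [387, -250]), (105, 40, [406, -246]), (223, 45, [499, -225]), (234, 64, [507, -223]), (340, 50, [591, -203]), (395, 109, [634, -193]), (405, 93, [642, -191])]
200 [(51, 42, [362, -291]), (83, 38, [388, -285]), (174, 40, [463, -268]), (214, 47, [496, -260]), (228, 43, [507, -257]), (238, 69, [515, -255]), (378, 54, [631, -228]), (393, 109, [643, -226]), (403, 89, [651, -224]), (547, 83, [769, -196]), (610, 31, [821, -184]), (620, 24, [829, -182])]
```

The tray walls sit evenly either side of the tool axis (inner edges at columns 223/405 around 318), so it is centred. I'll lower.

```bash
python3 -m crank '[[0, 0, 20, 0, 0.4], [0, 0, 45, 0, 0.4], [0, 0, 70, 0, 0.4], [0, 0, 90, 0, 0.4], [0, 0, 105, 0, 0.4], [0, 0, 113, 0, 0.4], [0, 0, 117, 0, 0.4], [0, 0, 117, 0, 0.4], [0, 0, 117, 0, 0.4]]'|grep -E 'pos|ft'
python3 -m crank '[[0, 0, 1.5, 0, 0.4], [0, 0, 3, 0, 0.4], [0, 0, 3, 0, 0.4]]'|grep -E 'pos|ft'
python3 -m crank '[[0, 0, 1, 0, 0.4], [0, 0, 2, 0, 0.4], [0, 0, 2, 0, 0.4]]'|grep -E 'pos|ft'
```

```text
tool_pos: [581.2, -247.2, 81.4]
ft_force: [0.8, -0.1, -1.0]
tool_pos: [581.0, -247.0, 77.7]
ft_force: [0.8, 0.5, -2.4]
tool_pos: [580.9, -247.0, 75.7]
ft_force: [-0.5, -0.4, -1.3]
```

```bash
python3 -m crank '[[0, 0, 0.7, 0, 0.4], [0, 0, 1.4, 0, 0.4], [0, 0, 1.4, 0, 0.4]]'|grep -E 'pos|ft'
python3 -m crank '[[0, 0, 0.8, 0, 0.4], [0, 0, 0.8, 0, 0.4]]'|grep -E 'pos|ft'
```

```text
tool_pos: [581.0, -247.0, 74.6]
ft_force: [-0.1, 0.4, 2.2]
tool_pos: [581.0, -247.1, 74.6]
ft_force: [-3.8, 1.4, 10.6]
```

```bash
python3 -m crank '[[0, 0, -0.8, 0, 0.4], [0, 0, -0.8, 0, 0.7], [0, 0, -0.8, 0, 0.75], [0, 0, -0.8, 0, 0.8], [0, 0, -0.8, 0, 0.8], [0, 0, -0.8, 0, 0.8]]'|grep -vE 'rot'
python3 -m crank '[[0, 0, -5, 0, 0.8], [0, 0, -15, 0, 0.8], [0, 0, -35, 0, 0.8], [0, 0, -70, 0, 0.8], [0, 0, -110, 0, 0.8], [50, 0, -140, 0, 0.8], [100, 0, -150, 0, 0.8], [100, 0, -150, 0, 0.8], [100, 0, -150, 0, 0.8], [100, 0, -150, 0, 0.8]]'|grep -vE 'rot'
python3 - <<'E'
from h import *
f=grab('side'); cv2.imwrite('pics/s12.png',f['img']); w=grab('wrist'); cv2.imwrite('pics/w12.png',w['img'])
ctr=np.array([591,-288]);a=np.radians(13);x=np.array([np.cos(a),np.sin(a)]);y=np.array([-x[1],x[0]])
for n,g in(('side',f),('wrist',w)):
    h=cv2.cvtColor(g['img'],cv2.COLOR_BGR2HSV); m=((h[...,1]<40)&(h[...,2]>90)).astype('uint8')
    cs=cv2.findContours(m,cv2.RETR_EXTERNAL,cv2.CHAIN_APPROX_SIMPLE)[0]
    for c in cs:
        if cv2.contourArea(c)<300: continue
        q=ray(g,c[:,0,:],12)[:,:2]; (cx,cy),(W,H),an=cv2.minAreaRect(q.astype('float32'))
        if 40<min(W,H)<75 and 100<max(W,H)<180: print(n,'plate',round(cx),round(cy),round(W),round(H),round(an,1),'tray xy',((np.array([cx,cy])-ctr)@x).round(),((np.array([cx,cy])-ctr)@y).round())
E
```

```text
time_s: 27.18
tool_pos: [581.0, -247.1, 74.4]
ft_force: [0.5, -0.1, 0.1]
gripper_width: 0.803
gripper_force: 0.0
time_s: 28.42
tool_pos: [558.6, -150.5, 224.5]
ft_force: [-0.1, 0.1, -0.6]
gripper_width: 0.799
gripper_force: 0.0
side plate 869 -288 112 60 70.7 tray xy 270.0 -62.0
side plate 590 -288 60 152 13.2 tray xy -1.0 0.0
wrist plate 590 -278 60 133 12.9 tray xy 1.0 10.0
```

The gauge measures 60×152 mm at floor height, centred in the tray, so it lies flat. The arm is clear.

```bash
python3 -c "
from workcell import ctrl; print(ctrl.close_job())"
```

```text
the job is handed in; nothing more can be done
None
```

I edged the gauge out about 51 mm, pinched and lifted it level, re-pinched it lower across the rest's rails, laid it flat near the tray's centre (checked from the images), and handed the job in after about 28 s; no verdict was returned.

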